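Slide a column foot under the hold-down dog and wedge it tight

TASK

Slide the steel column foot across the welding bench, without lifting its plate off the bench, from the white-marked waiting place to the green-marked clamp station, so that it sits square within the green corner marks with its far edge under the blue lip. Then push the yellow wedge, thin end first, in sideways between the plate and the lip until it jams tight, let go and leave everything in place. Do not disturb the hammer, the can or the red magnet square.

Things in the scene. Friction and masses are not known exactly. Their poses are not given: they have to be found in the camera images.
- foot: Loose column foot, 0.6-0.95 kg: steel base plate 120 x 120 x 6 mm, upright square tube 40 x 40 mm on its middle, top 72 mm above the bench. Origin: centre of the plate's underside; x, y parallel to the sides, z up. Starts flat at the white marks, its x within 0.45 rad of the station's x: turn it the short way. Grip the tube across its y sides, to stay clear of the lip.
- station: Fixed clamp station: four green corner brackets painted on the bench (no step) round a 120 mm square, with a blue steel dog on its far side. Origin on the bench at the marks' centre: the foot's origin belongs here, its x along the station's x. x points away from the robot to the dog, y along the lip, z up. The foot slides in sideways; its plate leaves a 27 mm gap under the lip.
- lip (a point): Point under the blue lip, at station x 44, y 0, 33 mm above the bench; the wedge's lane runs through it along station y, between tube and plate edge. Lip: station x 32 to 66, y -20 to 20, height 33 to 45 mm, open below at both y ends. On the plate the wedge jams when its middle is about 13 mm short of this point.
- dog_post (a point): Top centre of the dog's upright post, which carries the lip: station x 66 to 92, y -20 to 20 mm, 45 mm high. Behind it a bolted foot plate 8 mm high, 70 mm wide, to station x 132 mm. All fixed.
- waiting_mark: White corner brackets painted on the bench round a 120 mm square, the foot's starting place, left or right of the station. Origin at its centre on the bench. No height.
- wedge: Loose yellow steel wedge, 0.45 kg, 120 mm long (x), 22 mm wide (y), height rising evenly from 18 mm (thin end, +x) to 34 mm (thick end, -x). Origin: centre of the flat underside. Lies before the marks, thin end roughly to world +y. Grip its sides near the thick end. If let go slightly raised it settles loose: finish with a 15 N push on the thick end; it then self-locks.
- hammer: Bystander: loose hammer, 260 mm long, lying at the left nearer the robot. Origin under its middle. Leave alone.
- can: Bystander: loose orange can, 54 mm diameter, 150 mm high, standing at the left. Origin at the centre of its base. Leave alone.
- magnet: Bystander: loose red magnetic welding square, 70 x 18 x 70 mm, standing at the right. Origin under its middle. Leave alone.
Things that resemble listed ones, but are neither listed nor needed, are in the scene too. Several things have the shape of the wedge; the one meant has the colours described above. Leave any black look-alike of the foot alone.

How it is judged:
On the way:
1. the foot has been slid to the green marks and stands square in them, plate flat on the bench (horizontal distance between foot and station below 0.01 m and angle between the x axis of foot and the x axis of station, either way round below 0.12 rad and height (world z) of foot below 0.004 m), for 0.2 s.
At the end, for the whole second after the job is handed in: Foot flat on the bench within 12 mm and 0.12 rad of the green marks; wedge on its plate under the lip, along the lip within 0.2 rad, its middle within 35 mm of the lip point, jammed: let go, it presses lip and plate with over 2 N each; both at rest (horizontal distance between foot and station below 0.012 m and angle between the x axis of foot and the x axis of station, either way round below 0.12 rad and height (world z) of foot below 0.004 m and angle between foot's own z axis and vertical below 0.04 rad and horizontal distance between wedge and lip below 0.035 m and angle between the x axis of wedge and the y axis of station, either way round below 0.2 rad and angle between wedge's own z axis and vertical below 0.1 rad and contact force between wedge and station above 2 N and contact force between wedge and foot above 2 N and linear speed of each of wedge, foot below 0.01 m/s); the robot touches nothing.
It fails at once if the foot is lifted off the bench (more than 8 mm) or tipped (height (world z) of foot above 0.008 m or angle between foot's own z axis and vertical above 0.12 rad).
It fails at once if a bystander (hammer, can, magnet square) is moved more than 20 mm (distance of any of hammer, can, magnet from where it was at the start of the episode above 0.02 m).
It also fails if it takes over 72 s, if anything falls off the work surface, if the arm or the gripper's body presses on something with over 40 N, if the wrist force passes 120 N, or if a joint passes its speed limit or range.

ROBOT

A 7-joint arm with a two-finger parallel gripper is mounted at the origin on the work surface. World frame = base frame: x ahead of the robot, y to its left, z up, the work surface at z = 0. Lengths are in m, angles in rad, forces in N, time in s.
With the tool pointing down it reaches from about 0.4 to 0.85 m from the base axis. Payload 4.5 kg.
Tool frame: the origin (TCP) lies at the very end of the fingers, on their centre line; the grasp point (between the pads) lies 19 mm behind it; z points along the fingers, y is the line along which they close (so a half turn about z gives the same grasp; the last joint's range is limited). The gripper opens to 85 mm and grips with 20 to 120 N. Pads are 22 mm wide; open, the fingers measure 114 mm over their backs; the gripper's body (76 mm by 85 mm) begins 54 mm behind the grasp point. The pads swing forward as they close: fully open they stand 13 mm farther back than shut.
Start: joints at [-1.068, 0.689, -0.195, 1.565, 0.157, 0.902, -0.215], TCP at [0.282, 0.558, 0.231] pointing down, gripper open.
Joint ranges: [-3.01, 3.01], [-0.46, 2.08], [-1.47, 1.51], [0.13, 2.56], [-1, 4.14], [0.04, 2.09], [-2.66, 2.66]. Speed limits (rad/s): [2.57, 2.57, 3.14, 3.14, 3.14, 3.14, 3.14].

INTERFACE

Orientations are given as [roll, pitch, yaw] about the fixed x, y, z axes, in that order (R = Rz(yaw) Ry(pitch) Rx(roll)).
In Python, from station import read_state, camera, get_calibration, sign_off gives the robot as it stands.
- The arm moves only by the tool drive_tool, never from a script. Its argument "steps" is a list of rows, each a list of 7 numbers: the shift along the tool's x, y, z in cm, then the turn, a rotation vector about the tool's x, y, z in degrees, then the gripper's target within -1 to 1 (shut at 1, half-way at 0, fully open at -1). A call has 1 to 10 rows; each row shifts and turns the commanded pose from where the row before left it, along the tool's axes as they then stand; what a row does not reach is not made up. A row lasts 1/12 s, in which the tool goes at most 41.7 mm and 7.16 degrees, less where a joint would pass 70% of its speed; a pose out of reach is approached as far as the arm can. A call is refused whole if a number of a shift passes 4.17 or a number of a turn 7.16, either way. A call with a gripper value outside its range is refused whole. The fingers move at their own pace and stop on an object; the grip force is fixed at half the most. Time passes only in rows, so rows that do not move let the fingers close. It gives the time, the measured TCP pose, the force, the opening and the grip force at its end, in the units of the state.
- read_state(): the state, without advancing time (a new reading comes with each control period).
- camera(name): name is "scene" or "top" or "wrist"; returns the picture (384x512x3 uint8, red, green, blue); there is no depth.
- get_calibration(name): a dict with "fx", "fy", "cx", "cy" (pixels), "world_to_cam" (4x4, takes a point from world to camera coordinates). Camera axes: x right, y down, z forward; pixel columns grow to the right and rows downward; lengths in m; the calibration is good to about 2 mm. A picture is of the moment at which its call begins: read the wrist's pose just before it. get_calibration takes no time and is no camera call; for the wrist camera it gives the pose at the moment of the call.
- sign_off(): hands the job in; it is judged then, once.
The state is a dict: "clock": time; "qpos": joint angles; "qd": joint speeds; "joint_torque": joint torques, N m; "ee_pos": TCP position; "orientation": TCP orientation; "wrist_force": force on the tool from outside, world axes, zero at the start; "moment": the same for the moment, N m; "finger_gap": finger opening in m; "gripper_force": force on a finger pad.
Only numpy, scipy, OpenCV 4.12 (cv2) and the standard library are available. Lean on these libraries where they do the work, as an engineer would, in place of code of your own. Each camera call takes 0.05 s, during which the arm holds its last target. There are 200 camera calls.

## Working session

There is one attempt and no reset: what is moved stays moved. The work goes in short steps, Python scripts to look and compute and a tool call to move; the robot and the scene stay as the last step left them, time stands still between calls to the robot, and variables do not carry over. Pictures are saved under pics/ and viewed, at most 10 in all, crops included, and the job is handed in when it is done.

Besides the shell and the picture viewer there is one more tool, called after "Call:" by a JSON object that holds its "op" and its "data", one argument or row to a line. drive_tool: Moves the arm, as the interface text tells. Its arguments: {"type":"object","properties":{"steps":{"type":"array"}},"required":["steps"]}

```bash
mkdir -p pics; ls; python3 - <<'E'
from station import *
import cv2,numpy as np
for n in("scene","top"):
    cv2.imwrite(f"pics/{n}0.png",camera(n)[:,:,::-1])
    c=get_calibration(n);print(n,c["fx"],c["fy"],c["cx"],c["cy"]);print(np.round(c["world_to_cam"],3))
s=read_state();print({k:np.round(v,3) for k,v in s.items()})
E
```

```text
pics
scene 399.2868255584877 399.2868255584877 255.29594885846348 193.96016752599056
[[-0.852  0.523  0.015  0.482]
 [ 0.377  0.634 -0.675 -0.2  ]
 [-0.363 -0.569 -0.738  1.391]
 [ 0.     0.     0.     1.   ]]
top 368.51946739655557 368.51946739655557 256.6159110573118 187.82399729226273
[[ 0.014 -1.    -0.023  0.009]
 [-0.995 -0.012 -0.098  0.608]
 [ 0.098  0.024 -0.995  0.913]
 [ 0.     0.     0.     1.   ]]
{'clock': np.float64(0.1), 'qpos': array([-1.068,  0.69 , -0.195,  1.566,  0.157,  0.902, -0.215]), 'qd': array([-0.001, -0.001, -0.001, -0.004, -0.   , -0.   ,  0.001]), 'joint_torque': array([-4.0000e-03, -5.4060e+01, -1.2720e+00, -1.5899e+01,  9.0000e-03,
        5.0000e-03,  0.0000e+00]), 'ee_pos': array([0.282, 0.557, 0.231]), 'orientation': array([-3.14 ,  0.   ,  2.673]), 'wrist_force': array([-0.227, -0.755,  0.536]), 'moment': array([0.023, 0.018, 0.003]), 'gripper_force': np.float64(0.0), 'finger_gap': np.float64(0.086)}
```

View pics/top0.png

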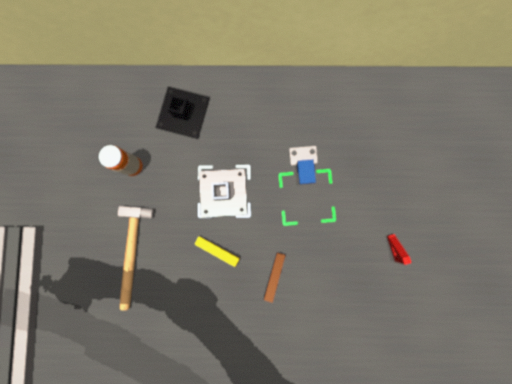

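View pics/scene0.png

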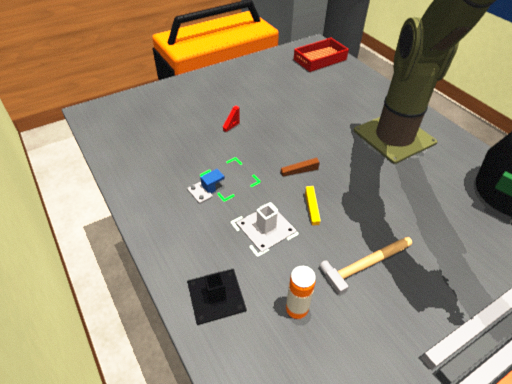

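Top view candidates: foot is the white plate at (222,190), and the black plate at (183,112) is a look-alike to leave alone. The wedge is the yellow bar at (217,251); the brown bar at (275,277) is the wrong colour. The station is green at (307,197) with the blue lip at (306,172). Bystanders are the can (113,157), hammer (130,255) and magnet (399,249).

```bash
cat > h.py <<'E'
from station import *
import cv2,numpy as np
def pix2world(n,uv,z,c=None):
    c=c or get_calibration(n);T=np.array(c["world_to_cam"]);R,t=T[:3,:3],T[:3,3]
    uv=np.atleast_2d(np.array(uv,float));o=-R.T@t
    d=np.c_[(uv[:,0]-c["cx"])/c["fx"],(uv[:,1]-c["cy"])/c["fy"],np.ones(len(uv))]@R
    return o+d*((z-o[2])/d[:,2])[:,None]
def tri(obs):  # [(calib,uv),...] -> point and ray miss
    A=[];b=[]
    for c,uv in obs:
        p=pix2world(None,uv,0,c)[0];T=np.array(c["world_to_cam"]);o=-T[:3,:3].T@T[:3,3];d=(p-o)/np.linalg.norm(p-o)
        P=np.eye(3)-np.outer(d,d);A.append(P);b.append(P@o)
    x=np.linalg.solve(sum(A),sum(b));return x,[float(np.linalg.norm(P@x-q)) for P,q in zip(A,b)]
def mask(im,lo,hi,minA=8):
    m=cv2.inRange(cv2.cvtColor(im,cv2.COLOR_RGB2HSV),lo,hi);return m
GREEN=((50,120,90),(75,255,255));YEL=((24,150,80),(34,255,255));BLUE=((100,120,60),(125,255,255))
def blobs(m,minA=8):
    n,l,s,c=cv2.connectedComponentsWithStats(m,connectivity=8)
    return [(int(s[i,4]),c[i],np.argwhere(l==i)[:,::-1]) for i in range(1,n) if s[i,4]>=minA]
E
python3 - <<'E'
from h import *
np.set_printoptions(precision=4,suppress=True)
ims={n:camera(n) for n in("top","scene")}
for n,im in ims.items():
    print(n)
    for nm,(lo,hi) in dict(g=GREEN,y=YEL,b=BLUE).items():
        for a,c,p in blobs(mask(im,lo,hi)):
            if a>5000: continue
            r=cv2.minAreaRect(p.astype(np.float32))
            print(nm,a,c,"rect",np.round(cv2.boxPoints(r),1).tolist(), pix2world(n,c,0 if nm=='g' else .02 if nm=='y' else .045)[0])
im=ims["top"];a=cv2.resize(im[150:275,185:345],None,fx=5,fy=4.8,interpolation=cv2.INTER_CUBIC)
cv2.imwrite("pics/crop.png",a[:,:,::-1])
E
```

```text
top
g 86 [326.1628 173.4767] rect [[315.8999938964844, 171.10000610351562], [322.3999938964844, 163.39999389648438], [337.1000061035156, 175.8000030517578], [330.6000061035156, 183.5]] [ 0.6511 -0.1655  0.    ]
g 80 [283.2625 177.1   ] rect [[273.3999938964844, 180.6999969482422], [285.29998779296875, 166.39999389648438], [293.0, 172.8000030517578], [281.1000061035156, 187.10000610351562]] [ 0.6402 -0.0525  0.    ]
g 87 [330.3333 216.7701] rect [[320.3999938964844, 220.6999969482422], [332.79998779296875, 206.0], [341.0, 212.89999389648438], [328.6000061035156, 227.60000610351562]] [ 0.5372 -0.1758  0.    ]
g 77 [286.8571 220.2078] rect [[276.0, 218.10000610351562], [282.3999938964844, 210.5], [297.1000061035156, 222.89999389648438], [290.70001220703125, 230.5]] [ 0.5268 -0.0626  0.    ]
y 470 [216.8085 250.934 ] rect [[193.6999969482422, 243.89999389648438], [198.6999969482422, 234.89999389648438], [239.8000030517578, 257.79998779296875], [234.8000030517578, 266.70001220703125]] [0.4461 0.1164 0.02  ]
b 355 [305.9155 171.7493] rect [[296.29998779296875, 161.5], [312.6000061035156, 1
[... 1130 characters left out ...]
000762939453], [177.10000610351562, 37.5]] [ 0.1605 -1.0404  0.02  ]
y 1369 [214.7436  39.6012] rect [[155.60000610351562, 33.20000076293945], [273.6000061035156, 18.399999618530273], [277.0, 45.599998474121094], [159.0, 60.400001525878906]] [ 0.2281 -0.9008  0.02  ]
y 308 [312.4481 203.8409] rect [[304.70001220703125, 186.39999389648438], [313.29998779296875, 184.8000030517578], [320.0, 220.8000030517578], [311.5, 222.39999389648438]] [0.4443 0.1165 0.02  ]
b 364 [501.8022   8.6951] rect [[487.0, 0.0], [511.0, 0.0], [511.0, 21.0], [487.0, 21.0]] [-1.1591 -0.4258  0.045 ]
b 322 [211.3758 179.8137] rect [[197.5, 180.5], [213.0, 165.0], [226.5, 178.5], [211.0, 194.0]] [ 0.6592 -0.0952  0.045 ]
```

View pics/crop.png

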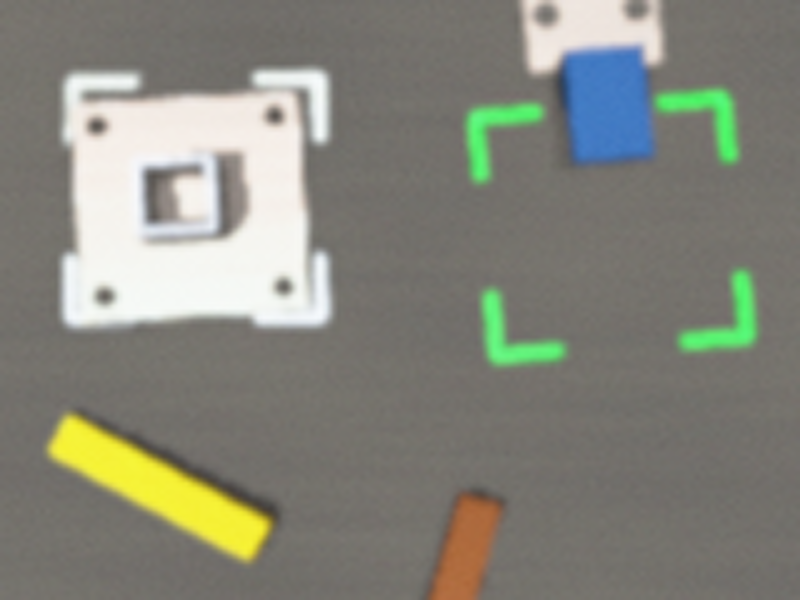

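The crop shows the foot plate's bolt holes at crop (97,126), (275,116), (104,296), (283,287), and its tube top at (179,198). The yellow wedge runs from (60,432) to (262,540), and the blue lip lies inside the green marks. Next I compute the poses.

```bash
python3 - <<'E'
from h import *
np.set_printoptions(precision=4,suppress=True)
f=lambda a:np.array([185,150])+(np.array(a)+.5)/[5,4.8]-.5
P=pix2world("top",f([(97,126),(275,116),(104,296),(283,287)]),.006)
print(P,P.mean(0))
d=P[[0,1]].mean(0)-P[[2,3]].mean(0);e=P[[0,2]].mean(0)-P[[1,3]].mean(0)
print("foot yaw",np.arctan2(d[1],d[0]),np.arctan2(-e[0],e[1]),np.linalg.norm(d),np.linalg.norm(e))
ct,cs=get_calibration("top"),get_calibration("scene")
print("tube top",tri([(ct,f((179,198))[0] if f((179,198)).ndim>1 else f((179,198))),(cs,(267,211.5))]))
print("wedge top mid",tri([(ct,(216.8,250.9)),(cs,(312.4,203.8))]))
print("lip top near corners",pix2world("top",f([(573,163),(654,156)]),.045))
print("wedge ends thin", pix2world("top",[196.2,239.4],.018),"thick",pix2world("top",[237.3,262.2],.034))
print("green center",tri([(ct,(306.65,196.9)),(cs,(229.67,177.5))]))
E
```

```text
[[0.6405 0.1569 0.006 ]
 [0.647  0.0629 0.006 ]
 [0.5471 0.1506 0.006 ]
 [0.5532 0.0569 0.006 ]] [0.597  0.1068 0.006 ]
foot yaw 0.06503046364129614 0.06739247400938483 0.0937785320032398 0.094090733195224
tube top (array([0.5953, 0.1054, 0.0669]), [0.0005626915747663574, 0.0005626915747662508])
wedge top mid (array([0.4457, 0.1167, 0.0212]), [0.0006884123999914595, 0.0006884123999913128])
lip top near corners [[ 0.6185 -0.0904  0.045 ]
 [ 0.6226 -0.131   0.045 ]]
wedge ends thin [[0.4743 0.1704 0.018 ]] thick [[0.42   0.0625 0.034 ]]
green center (array([ 0.5886, -0.1141,  0.0019]), [0.0002867235843903549, 0.00028672358439024416])
```

Foot (0.597, 0.107) at yaw 0.066, with tube height 67 mm against the given 72. Station (0.589, -0.114) at yaw 0.089. Both agree with the sizes given, so I move above the foot.

Call:
{"op": "drive_tool", "data": {
  "steps": [
    [-3,-1.6,0,0,0,0,-1],
    [-3,-1.6,0,0,0,0,-1],
    [-3,-1.6,0,0,0,0,-1],
    [-3,-1.6,0,0,0,0,-1],
    [-3,-1.6,0,0,0,0,-1],
    [-3,-1.6,0,0,0,0,-1],
    [-3,-1.6,0,0,0,0,-1],
    [-3,-1.6,0,0,0,0,-1],
    [-3,-1.6,0,0,0,0,-1],
    [-3,-1.6,0,0,0,0,-1]
  ]
}}

```text
clock: 1.03
ee_pos: [0.4784, 0.2778, 0.2313]
orientation: [-3.142, -0.0, 2.673]
wrist_force: [-0.6, 0.7, -0.6]
finger_gap: 0.0856
gripper_force: 0.0
```

Call:
{"op": "drive_tool", "data": {
  "steps": [
    [-3,-1.6,0,0,0,0,-1],
    [-3,-1.6,0,0,0,0,-1],
    [-3,-1.6,0,0,0,0,-1],
    [-3,-1.6,0,0,0,0,-1],
    [-3,-1.6,0,0,0,0,-1],
    [-3.4,-2,0,0,0,-6.1,-1],
    [0,0,0,0,0,-6.1,-1],
    [0,0,0,0,0,-6.1,-1],
    [0,0,0,0,0,-6.1,-1],
    [0,0,0,0,0,-6.1,-1]
  ]
}}

```text
clock: 1.87
ee_pos: [0.5966, 0.1066, 0.231]
orientation: [3.141, -0.0, -3.074]
wrist_force: [0.3, -0.7, 0.1]
finger_gap: 0.0853
gripper_force: 0.0
```

```bash
cat > w.py <<'E'
import sys
from h import *
np.set_printoptions(precision=4,suppress=True)
s=read_state();c=get_calibration("wrist");im=camera("wrist");print(s["clock"],s["ee_pos"],s["orientation"],s["qpos"][6])
np.savez(sys.argv[1].replace("png","npz"),w=c["world_to_cam"],k=[c["fx"],c["fy"],c["cx"],c["cy"]])
cv2.imwrite(sys.argv[1],im[:,:,::-1])
E
python3 w.py pics/w1.png
```

```text
1.8667 [0.5966 0.1066 0.231 ] [ 3.1415 -0.0005 -3.0736] 1.0877675178021065
```

View pics/w1.png

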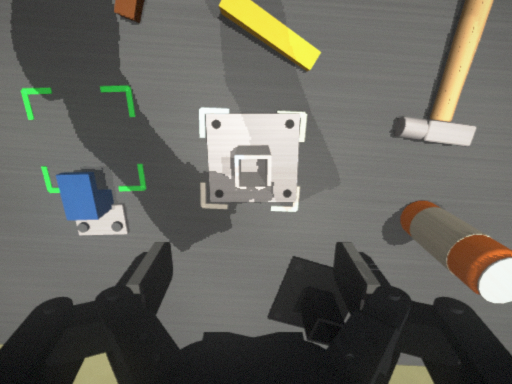

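The wrist view shows the foot's holes at (216,125), (290,124), (219,193), (287,193), its tube top around (253,169), the green marks on the left, and the can clear of the fingers. I cross-check the foot from here.

```bash
python3 - <<'E'
from h import *
np.set_printoptions(precision=4,suppress=True)
z=np.load("pics/w1.npz");c=dict(zip(("fx","fy","cx","cy"),z["k"]));c["world_to_cam"]=z["w"]
im=cv2.imread("pics/w1.png")[:,:,::-1]
g=cv2.cvtColor(np.ascontiguousarray(im),cv2.COLOR_RGB2GRAY)
uv=[]
for x,y in [(216,125),(290,124),(219,193),(287,193)]:
    w=np.clip(130.-g[y-7:y+8,x-7:x+8],0,None);Y,X=np.mgrid[-7:8,-7:8]
    uv.append((x+(w*X).sum()/w.sum(),y+(w*Y).sum()/w.sum()))
P=pix2world(0,uv,.006,c);print(np.array(uv));print(P,P.mean(0))
d=P[[2,3]].mean(0)-P[[0,1]].mean(0);e=P[[1,3]].mean(0)-P[[0,2]].mean(0)
print(np.arctan2(d[1],d[0]),np.arctan2(-e[0],e[1]),np.linalg.norm(d),np.linalg.norm(e))
for a,q,p in blobs(mask(np.ascontiguousarray(im),*GREEN),30): print(a,q,pix2world(0,q,0,c)[0])
G=np.array([pix2world(0,q,0,c)[0] for a,q,p in blobs(mask(np.ascontiguousarray(im),*GREEN),30)]);print(G.mean(0))
ct=get_calibration("top");print("hole",tri([(ct,(204.0,175.8)),(c,uv[3])]),"tube",tri([(ct,(220.4,190.8)),(c,(253,170))]))
E
```

```text
[[215.7241 123.7146]
 [289.3578 123.5161]
 [218.7929 193.2823]
 [286.8283 193.003 ]]
[[0.5538 0.0567 0.006 ]
 [0.5471 0.1509 0.006 ]
 [0.648  0.0635 0.006 ]
 [0.6412 0.1576 0.006 ]] [0.5975 0.1072 0.006 ]
0.072428696119697 0.07182748219144312 0.09436381749377416 0.09437777923952656
352 [121.8381  95.1193] [ 0.5272 -0.0633  0.    ]
349 [31.9198 98.043 ] [ 0.5386 -0.1771 -0.    ]
261 [136.1264 181.5939] [ 0.6408 -0.0522  0.    ]
186 [ 48.3548 180.8925] [ 0.648  -0.1735  0.    ]
[ 0.5886 -0.1165 -0.    ]
hole (array([0.6403, 0.1569, 0.0084]), [0.0003762488725688259, 0.0003762488725688292]) tube (array([0.597 , 0.1066, 0.0608]), [0.000953461334829242, 0.0009534613348291891])
```

The wrist view gives foot (0.5973, 0.107) at yaw 0.07, which matches. I descend and grip the tube.

Call:
{"op": "drive_tool", "data": {
  "steps": [
    [0,0,3.8,0,0,0,-1],
    [0,0,3.8,0,0,0,-1],
    [0,0,3.8,0,0,0,-1],
    [0,0,3.8,0,0,0,-1],
    [0,0,3.0,0,0,0,-1],
    [0,0,2.4,0,0,0,-1],
    [0,0,0,0,0,0,0],
    [0,0,0,0,0,0,0.3],
    [0,0,0,0,0,0,0.6],
    [0,0,0,0,0,0,1]
  ]
}}

```text
clock: 2.75
ee_pos: [0.5983, 0.107, 0.0275]
orientation: [3.141, 0.004, -3.079]
wrist_force: [-6.0, 2.7, 19.3]
finger_gap: 0.0392
gripper_force: 58.5
```

Call:
{"op": "drive_tool", "data": {
  "steps": [
    [0,0,0,0,0,0,1],
    [0,0,0,0,0,0,1],
    [0,0,0,0,0,0,1],
    [0,0,0,0,0,0,1]
  ]
}}

```text
clock: 3.08
ee_pos: [0.5983, 0.107, 0.0275]
orientation: [3.141, 0.004, -3.079]
wrist_force: [0.4, -0.5, 8.2]
finger_gap: 0.0392
gripper_force: 62.6
```

Gripped with a 39 mm gap and a light downward load. I slide to the station.

Call:
{"op": "drive_tool", "data": {
  "steps": [
    [0.1,-1.0,0,0,0,0,1],
    [0.17,-1.6,0,0,0,0,1],
    [0.17,-1.6,0,0,0,0,1],
    [0.17,-1.6,0,0,0,0,1],
    [0.17,-1.6,0,0,0,0,1],
    [0.17,-1.6,0,0,0,0,1],
    [0.17,-1.6,0,0,0,0,1],
    [0.17,-1.6,0,0,0,0,1],
    [0.17,-1.6,0,0,0,0,1],
    [0.17,-1.6,0,0,0,0,1]
  ]
}}

```text
clock: 3.92
ee_pos: [0.5935, -0.0344, 0.0287]
orientation: [3.123, 0.011, -3.07]
wrist_force: [-6.2, 40.0, 18.2]
finger_gap: 0.0394
gripper_force: 64.6
```

Call:
{"op": "drive_tool", "data": {
  "steps": [
    [0.17,-1.6,0,0,0,0,1],
    [0.17,-1.6,0,0,0,0,1],
    [0.17,-1.6,0,0,0,0,1],
    [0.17,-1.2,0,0,0,-0.5,1],
    [0,-0.6,0,0,0,-0.6,1],
    [0,0,0,0,0,0,1],
    [0,0,0,0,0,0,1],
    [0,0,0,0,0,0,1]
  ]
}}

```text
clock: 4.58
ee_pos: [0.5879, -0.0472, 0.0331]
orientation: [3.064, 0.017, -3.002]
wrist_force: [-26.5, 93.7, 49.3]
finger_gap: 0.0391
gripper_force: 113.5
```

```bash
cat > chk.py <<'E'
import sys
from h import *
np.set_printoptions(precision=4,suppress=True)
s=read_state();print(s["clock"],s["ee_pos"],s["orientation"],s["wrist_force"])
im=camera("top");x0,y0,w,h=[int(v) for v in sys.argv[2:6]];k=min(800//w,600//h)
cv2.imwrite(sys.argv[1],cv2.resize(im[y0:y0+h,x0:x0+w],None,fx=k,fy=k,interpolation=cv2.INTER_CUBIC)[:,:,::-1]);print("k",k)
E
python3 w.py pics/w2.png
```

```text
4.5833 [ 0.5879 -0.0472  0.0331] [ 3.064   0.0172 -3.002 ] 1.26113390680397
```

View pics/w2.png

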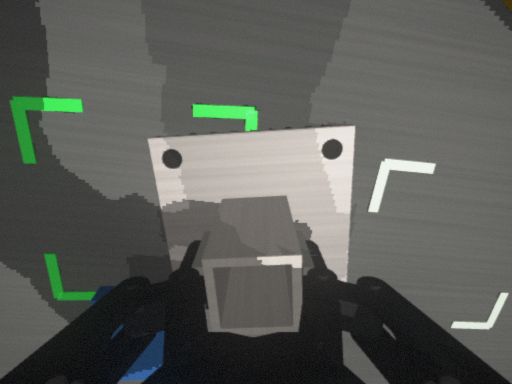

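The wrist view shows the foot short of the marks with its right half outside the left green bracket at (250,110). The wrist force is 94 N. My straight path ran diagonally in station coordinates, so the plate's far edge met the dog post. I back off, shift nearer the robot, then go in along the station's y.

Call:
{"op": "drive_tool", "data": {
  "steps": [
    [0,1.6,0,0,0,0,1],
    [0,1.6,0,0,0,0,1],
    [0,1.6,0,0,0,0,1],
    [0,1.6,0,0,0,0,1],
    [0,1.6,0,0,0,0,1],
    [0,1.0,0,0,0,0,1],
    [0,0,0,0,0,0,1]
  ]
}}

```text
clock: 5.22
ee_pos: [0.583, -0.0242, 0.0278]
orientation: [-3.139, 0.006, -3.058]
wrist_force: [-0.4, -0.2, 10.0]
finger_gap: 0.0395
gripper_force: 85.7
```

```bash
python3 w.py pics/w3.png; python3 chk.py pics/t3.png 190 130 160 120
```

```text
5.2167 [ 0.583  -0.0242  0.0278] [-3.1391  0.0057 -3.058 ] 1.1084071404064142
5.2667 [ 0.583  -0.0242  0.0279] [-3.1399  0.006  -3.0583] [0.5123 0.2957 9.549 ]
k 5
```

View pics/w3.png

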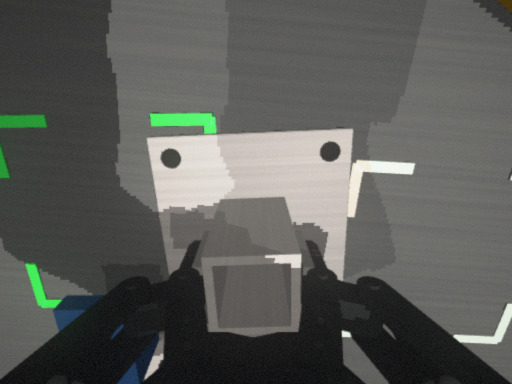

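The foot is free and the forces are gone. Its near holes are at (171,158) and (330,151). I work out its pose in station axes.

```bash
cat > foot.py <<'E'
import sys
from h import *
np.set_printoptions(precision=4,suppress=True)
f=sys.argv[1];z=np.load(f"pics/{f}.npz");c=dict(zip(("fx","fy","cx","cy"),z["k"]));c["world_to_cam"]=z["w"]
im=np.ascontiguousarray(cv2.imread(f"pics/{f}.png")[:,:,::-1]);g=cv2.cvtColor(im,cv2.COLOR_RGB2GRAY);P=[]
for a in sys.argv[2:4]:
    x,y=map(int,a.split(","));w=g[y-13:y+14,x-13:x+14]<50
    l=cv2.connectedComponentsWithStats(w.astype(np.uint8));i=l[1][13,13];q=l[3][i]+[x-13,y-13];print(q,l[2][i,4]);P.append(pix2world(0,q,.006,c)[0])
r,l=P[0][:2],P[1][:2];e=l-r;yaw=np.arctan2(-e[0],e[1]);ctr=(r+l)/2+.047*np.array([np.cos(yaw),np.sin(yaw)])
S=np.array([.5892,-.1143]);sy=.089;R=np.array([[np.cos(sy),np.sin(sy)],[-np.sin(sy),np.cos(sy)]])
print("span",np.linalg.norm(e),"yaw",yaw,"centre",ctr,"in station mm",1000*R@(ctr-S))
for a,q,p in blobs(mask(im,*GREEN),80):
    h=p[np.argmin(p@[1,1])],p[np.argmin(p@[-1,1])];print("green",a,pix2world(0,q,0,c)[0][:2],"corners TL TR",h[0],h[1],[list(pix2world(0,v,0,c)[0][:2].round(4)) for v in h])
E
python3 foot.py w3 171,158 330,151
python3 - <<'E'
import sys;sys.argv=['','w1'];sys.path.insert(0,'.')
from h import *
# where station axes come from: outer corners of the brackets in top view
im=camera("top");s=[]
for a,q,p in blobs(mask(im,*GREEN),20): print(a,q,pix2world("top",q,0)[0])
E
```

```text
[171. 158.] 729
[330. 151.] 729
span 0.09471439127372552 yaw 0.1290924330473361 centre [ 0.5831 -0.0234] in station mm [ 1.9995 91.1078]
green 933 [ 0.5203 -0.0695] corners TL TR [150 114] [211 113] [[np.float64(0.5186), np.float64(-0.0902)], [np.float64(0.515), np.float64(-0.0544)]]
green 600 [ 0.529  -0.1658] corners TL TR [  0 115] [ 44 115] [[np.float64(0.5266), np.float64(-0.1785)], [np.float64(0.5244), np.float64(-0.1526)]]
green 187 [ 0.5578 -0.1827] corners TL TR [  0 144] [  0 144] [[np.float64(0.5441), np.float64(-0.1819)], [np.float64(0.5441), np.float64(-0.1819)]]
green 592 [ 0.6486 -0.1741] corners TL TR [ 26 263] [ 35 263] [[np.float64(0.6283), np.float64(-0.1805)], [np.float64(0.6278), np.float64(-0.1742)]]
86 [326.13953488 173.59302326] [ 0.65076769 -0.16544994  0.        ]
```

The green pixels are consistent. The foot is at station (2, 91) mm and is turned 0.04 rad too far after slipping in the jam. I turn it back, bring it 3 mm nearer, and go in along y more slowly.

Call:
{"op": "drive_tool", "data": {
  "steps": [
    [0.15,0,0,0,0,1.2,1],
    [0.15,0,0,0,0,1.1,1],
    [0,-1.0,0,0,0,0,1],
    [0,-1.0,0,0,0,0,1],
    [0,-1.0,0,0,0,0,1],
    [0,0,0,0,0,0,1]
  ]
}}

```text
clock: 5.87
ee_pos: [0.5828, -0.05, 0.0285]
orientation: [3.135, 0.01, -3.096]
wrist_force: [0.4, 7.1, 9.5]
finger_gap: 0.0399
gripper_force: 87.6
```

Call:
{"op": "drive_tool", "data": {
  "steps": [
    [0,-0.7,0,0,0,0,1],
    [0,-0.7,0,0,0,0,1],
    [0,-0.7,0,0,0,0,1],
    [0,-0.7,0,0,0,0,1],
    [0,0,0,0,0,0,1]
  ]
}}

```text
clock: 6.28
ee_pos: [0.5839, -0.0768, 0.0285]
orientation: [3.134, 0.01, -3.095]
wrist_force: [-0.2, 8.7, 11.2]
finger_gap: 0.0395
gripper_force: 87.5
```

Call:
{"op": "drive_tool", "data": {
  "steps": [
    [-0.05,-0.7,0,0,0,0,1],
    [-0.05,-0.7,0,0,0,0,1],
    [-0.05,-0.7,0,0,0,0,1],
    [-0.1,-0.7,0,0,0,0,1],
    [-0.1,-0.7,0,0,0,0,1],
    [0,-0.25,0,0,0,0,1],
    [0,0,0,0,0,0,1]
  ]
}}

```text
clock: 6.87
ee_pos: [0.5886, -0.1135, 0.0285]
orientation: [3.134, 0.009, -3.095]
wrist_force: [-0.6, 10.1, 12.4]
finger_gap: 0.0398
gripper_force: 87.2
```

```bash
python3 w.py pics/w4.png; python3 chk.py pics/t4.png 190 130 160 120
```

```text
6.8667 [ 0.5886 -0.1135  0.0285] [ 3.1341  0.0091 -3.0949] 1.2321249256486682
6.9167 [ 0.5887 -0.1135  0.0285] [ 3.1344  0.0091 -3.0948] [-0.2852  9.342  11.9998]
k 5
```

View pics/w4.png

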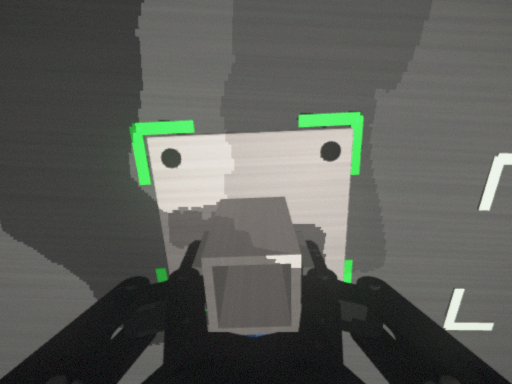

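The foot sits inside the green brackets: near corners (148,138) and (352,128), marks at (132,123) and (362,113). Side gaps are nearly equal. I verify numerically.

```bash
python3 foot.py w4 171,158 330,151
```

```text
[171. 158.] 729
[330. 151.] 729
span 0.09499928745361368 yaw 0.09010602133107733 centre [ 0.5889 -0.1124] in station mm [-0.1102  1.8768]
green 1283 [ 0.5255 -0.0639] corners TL TR [298 115] [359 111] [[np.float64(0.5184), np.float64(-0.0895)], [np.float64(0.5144), np.float64(-0.0537)]]
green 1426 [ 0.5378 -0.1762] corners TL TR [132 123] [192 120] [[np.float64(0.5276), np.float64(-0.1878)], [np.float64(0.5242), np.float64(-0.1522)]]
green 178 [ 0.6246 -0.0431] corners TL TR [345 260] [351 259] [[np.float64(0.6159), np.float64(-0.0464)], [np.float64(0.615), np.float64(-0.0423)]]
green 141 [ 0.6332 -0.1765] corners TL TR [156 268] [165 268] [[np.float64(0.628), np.float64(-0.1798)], [np.float64(0.6278), np.float64(-0.1735)]]
```

The foot is at station (0, 1.9) mm with yaw error 0.001. I nudge it 3–4 mm further -y to allow for the wedge's drag, relax the grip load, release and rise.

Call:
{"op": "drive_tool", "data": {
  "steps": [
    [0,-0.4,0,0,0,0,1],
    [0,0,0,0,0,0,1],
    [0,0.4,0,0,0,0,1],
    [0,0,0,0,0,0,0.5],
    [0,0,0,0,0,0,0],
    [0,0,0,0,0,0,-0.5],
    [0,0,0,0,0,0,-1],
    [0,0,0,0,0,0,-1],
    [0,0,-2,0,0,0,-1],
    [0,0,-4,0,0,0,-1]
  ]
}}

```text
clock: 7.8
ee_pos: [0.5807, -0.1204, 0.0816]
orientation: [3.141, -0.01, -3.099]
wrist_force: [-0.1, -0.4, 0.4]
finger_gap: 0.0852
gripper_force: 0.0
```

Call:
{"op": "drive_tool", "data": {
  "steps": [
    [0,0,-4,0,0,0,-1],
    [0,0,-4,0,0,0,-1],
    [0,0,-4,0,0,0,-1],
    [0,0,0,0,0,0,-1]
  ]
}}

```text
clock: 8.13
ee_pos: [0.5893, -0.1203, 0.2129]
orientation: [-3.14, 0.013, -3.101]
wrist_force: [0.6, 1.4, 0.2]
finger_gap: 0.0853
gripper_force: 0.0
```

```bash
python3 w.py pics/w5.png
```

```text
8.1333 [ 0.5893 -0.1203  0.2129] [-3.1396  0.0135 -3.1006] 1.3672755457571277
```

View pics/w5.png

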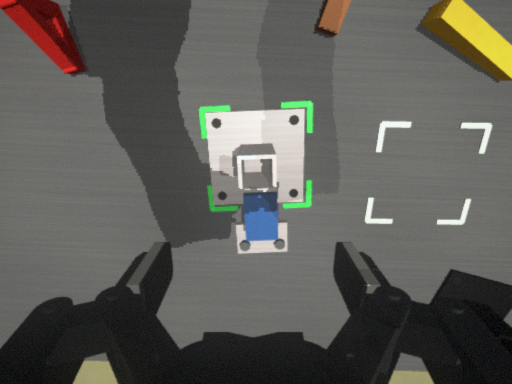

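The foot stands square inside all four green brackets, with plate holes at (216,123), (294,120), (222,195), (293,193). The red magnet and yellow wedge are undisturbed. I move over the wedge's thick end and check it numerically.

Call:
{"op": "drive_tool", "data": {
  "steps": [
    [2.2,2.9,0,0,0,0,-1],
    [2.2,2.9,0,0,0,0,-1],
    [2.2,2.9,0,0,0,0,-1],
    [2.2,2.9,0,0,0,0,-1],
    [2.2,2.9,0,0,0,0,-1],
    [2.2,2.9,0,0,0,0,-1],
    [2.1,3.1,0,0,0,0,-1],
    [0,0,0,0,0,7,-1],
    [0,0,0,0,0,7,-1],
    [0,0,0,0,0,7,-1]
  ]
}}

```text
clock: 9.02
ee_pos: [0.4219, 0.0783, 0.2045]
orientation: [-3.14, -0.002, 2.813]
wrist_force: [-0.1, -0.1, 0.0]
finger_gap: 0.0852
gripper_force: 0.0
```

Call:
{"op": "drive_tool", "data": {
  "steps": [
    [0,0,0,0,0,7,-1],
    [0,0,0,0,0,7,-1],
    [0,0,0,0,0,7,-1],
    [0,0,0,0,0,7,-1],
    [0,0,0,0,0,7,-1],
    [0,0,0,0,0,7,-1],
    [0,0,0,0,0,7,-1],
    [0,0,0,0,0,7,-1],
    [0,0,0,0,0,7,-1],
    [0,0,0,0,0,7,-1]
  ]
}}

```text
clock: 9.85
ee_pos: [0.4223, 0.0776, 0.2044]
orientation: [-3.139, 0.001, 1.589]
wrist_force: [0.2, -1.3, -0.1]
finger_gap: 0.0854
gripper_force: 0.0
```

Call:
{"op": "drive_tool", "data": {
  "steps": [
    [0,0,0,0,0,7,-1],
    [0,0,0,0,0,7,-1],
    [0,0,0,0,0,7,-1],
    [0,0,0,0,0,7,-1],
    [0,0,0,0,0,0,-1],
    [0,0,0,0,0,0,-1]
  ]
}}

```text
clock: 10.35
ee_pos: [0.4226, 0.078, 0.2046]
orientation: [-3.141, 0.002, 1.11]
wrist_force: [0.7, -0.3, 0.2]
finger_gap: 0.0853
gripper_force: 0.0
```

```bash
python3 - <<'E'
from h import *
np.set_printoptions(precision=4,suppress=True)
# foot from w5
z=np.load("pics/w5.npz");c=dict(zip(("fx","fy","cx","cy"),z["k"]));c["world_to_cam"]=z["w"]
P=pix2world(0,[(216,123),(294,120),(222,195),(293,193)],.006,c)[:,:2];d=P[2:].mean(0)-P[:2].mean(0);print("foot",P.mean(0),np.arctan2(d[1],d[0]))
G=np.array([pix2world(0,q,0,c)[0][:2] for a,q,p in blobs(mask(np.ascontiguousarray(cv2.imread("pics/w5.png")[:,:,::-1]),*GREEN),60)]);print("green",G,G.mean(0))
s=read_state();c=get_calibration("wrist");im=camera("wrist");print(s["clock"],s["ee_pos"],s["orientation"],s["qpos"])
cv2.imwrite("pics/w6.png",im[:,:,::-1])
for a,q,p in blobs(mask(im,(22,130,50),(36,255,255)),300):
    b=cv2.boxPoints(cv2.minAreaRect(p.astype(np.float32)));print(a,q,b.tolist());print(pix2world(0,b,.026,c))
    for zz in (0,.018,.034): print(zz,pix2world(0,q,zz,c))
E
```

```text
foot [ 0.5884 -0.1158] 0.07974821132133292
green [[ 0.527  -0.0622]
 [ 0.5381 -0.1764]
 [ 0.6405 -0.0508]
 [ 0.6531 -0.1646]] [ 0.5897 -0.1135]
10.35 [0.4226 0.078  0.2046] [-3.1407  0.002   1.1101] [-0.4156  0.5027  0.1889  2.1685 -0.1923  0.4876 -0.5398]
2047 [256.6844 119.8456] [[245.90374755859375, 171.85763549804688], [247.00225830078125, 70.79349517822266], [267.575927734375, 71.01712036132812], [266.4774169921875, 172.08126831054688]]
[[0.4126 0.0769 0.026 ]
 [0.4636 0.1751 0.026 ]
 [0.483  0.1653 0.026 ]
 [0.4343 0.0658 0.026 ]]
0 [[0.4498 0.1231 0.    ]]
0.018 [[0.4503 0.1245 0.018 ]]
0.034 [[0.4507 0.1257 0.034 ]]
```

The wedge line is measured from two places: direction 1.103 rad, and the TCP is 4 mm off sideways. I correct, descend and grip.

Call:
{"op": "drive_tool", "data": {
  "steps": [
    [0,0.4,4,0,0,0,-1],
    [0,0,4,0,0,0,-1],
    [0,0,4,0,0,0,-1],
    [0,0,4,0,0,0,-1],
    [0,0,2.5,0,0,0,-1],
    [0,0,1,0,0,0,-1],
    [0,0,0,0,0,0,0],
    [0,0,0,0,0,0,0.5],
    [0,0,0,0,0,0,1],
    [0,0,0,0,0,0,1]
  ]
}}

```text
clock: 11.23
ee_pos: [0.4312, 0.0778, 0.0336]
orientation: [-3.134, 0.005, 1.108]
wrist_force: [-1.1, 0.8, -0.8]
finger_gap: 0.0388
gripper_force: 0.0
```

Call:
{"op": "drive_tool", "data": {
  "steps": [
    [0,0,0,0,0,0,1],
    [0,0,0,0,0,0,1],
    [0,0,0,0,0,0,1],
    [0,0,-2,0,0,0,1],
    [0,0,-3,0,0,0,1],
    [0,0,-3,0,0,0,1],
    [0,0,-3,0,0,0,1],
    [0,0,0,0,0,0,1]
  ]
}}

```text
clock: 11.9
ee_pos: [0.4342, 0.0779, 0.1469]
orientation: [-3.139, 0.001, 1.107]
wrist_force: [0.6, 0.3, 0.2]
finger_gap: 0.0
gripper_force: 0.0
```

```bash
python3 - <<'E'
from h import *
np.set_printoptions(precision=4,suppress=True)
s=read_state();c=get_calibration("wrist");im=camera("wrist");print(s["clock"],s["ee_pos"],s["orientation"],s["finger_gap"])
cv2.imwrite("pics/w7.png",im[:,:,::-1])
ct=get_calibration("top");it=camera("top")
for nm,cc,i in (("w",c,im),("t",ct,it)):
  for a,q,p in blobs(mask(i,(22,130,50),(36,255,255)),60):
    if a<5000: print(nm,a,q,cv2.boxPoints(cv2.minAreaRect(p.astype(np.float32))).round(1).tolist())
E
```

```text
11.9 [0.4342 0.0779 0.1469] [-3.1391  0.0013  1.1068] 2.239561692500049e-05
w 2733 [245.8518 126.1134] [[234.0, 72.0], [259.0, 72.0], [259.0, 184.0], [234.0, 184.0]]
t 224 [205.6161 244.567 ] [[193.1999969482422, 245.10000610351562], [198.60000610351562, 235.10000610351562], [219.8000030517578, 246.5], [214.39999389648438, 256.5]]
```

View pics/w7.png

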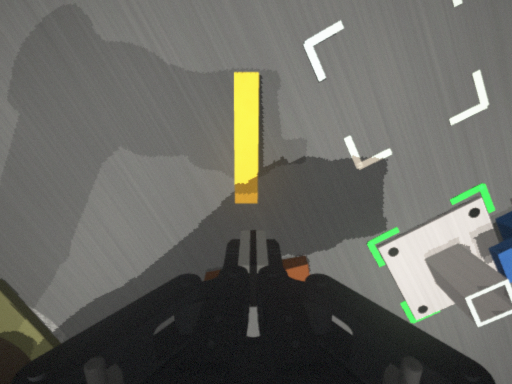

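The descent fell short, stopping at z = 0.034, so the fingers closed above the wedge. It lies untouched at columns 234–259, rows 72–203. I recompute the offset from here.

```bash
python3 - <<'E'
from h import *
np.set_printoptions(precision=4,suppress=True)
s=read_state();c=get_calibration("wrist");p=s["ee_pos"];y=s["orientation"][2]
X=np.array([np.cos(y),np.sin(y)]);Y=np.array([np.sin(y),-np.cos(y)])
t=pix2world(0,[(246.5,72)],.018,c)[0];k=pix2world(0,[(246.5,203)],.034,c)[0]
print(t,k,np.linalg.norm(t[:2]-k[:2]),"yaw",np.arctan2(*(t-k)[[1,0]]),y)
m=(t+k)[:2]/2;print("mid",m,"tool x,y cm from TCP to mid",100*(m-p[:2])@X,100*(m-p[:2])@Y)
im=camera("top")
E
```

```text
[0.4715 0.1707 0.018 ] [0.4184 0.065  0.034 ] 0.11827150566784786 yaw 1.1054634222024518 1.107857225235154
mid [0.4449 0.1178] tool x,y cm from TCP to mid 4.090076850230174 -0.6690366899097495
```

Call:
{"op": "drive_tool", "data": {
  "steps": [
    [-0.4,-0.65,0,0,0,0,-1],
    [0,0,0,0,0,0,-1],
    [0,0,2,0,0,0,-1],
    [0,0,2,0,0,0,-1],
    [0,0,2,0,0,0,-1],
    [0,0,2,0,0,0,-1],
    [0,0,0,0,0,0,-1],
    [0,0,0,0,0,0,-1]
  ]
}}

```text
clock: 12.72
ee_pos: [0.4222, 0.0767, 0.0619]
orientation: [-3.129, 0.007, 1.106]
wrist_force: [0.1, -0.4, -0.1]
finger_gap: 0.0854
gripper_force: 0.0
```

```bash
python3 - <<'E'
from h import *
np.set_printoptions(precision=4,suppress=True)
s=read_state();c=get_calibration("wrist");p=s["ee_pos"];y=s["orientation"][2];im=camera("wrist")
X=np.array([np.cos(y),np.sin(y)]);Y=np.array([np.sin(y),-np.cos(y)])
for a,q,pp in blobs(mask(im,(15,130,40),(36,255,255)),300):
    print(a,pp.min(0),pp.max(0),q)
    for r,z in ((pp[:,1].min()+4,.018),(pp[:,1].max()-6,.034)):
        cols=pp[abs(pp[:,1]-r)<3][:,0];u=(cols.min()+cols.max())/2
        w=pix2world(0,(u,r),z,c)[0];d=w[:2]-p[:2];print(r,u,w,"tool cm",100*d@X,100*d@Y)
print(p,y)
E
```

```text
6718 [241  49] [278 239] [259.2172 141.4348]
53 260.0 [0.4725 0.1686 0.018 ] tool cm 10.474239684072561 0.38183057480880045
233 258.0 [0.4215 0.068  0.034 ] tool cm -0.8007250198725795 0.3285655163951301
[0.4222 0.0767 0.0619] 1.106232816134783
```

Call:
{"op": "drive_tool", "data": {
  "steps": [
    [0.2,0.35,0,0,0,0,-1],
    [0,0,1.3,0,0,0,-1],
    [0,0,1.3,0,0,0,-1],
    [0,0,1.3,0,0,0,-1],
    [0,0,1.3,0,0,0,-1],
    [0,0,0,0,0,0,-1]
  ]
}}

```text
clock: 13.27
ee_pos: [0.4335, 0.0786, 0.0187]
orientation: [-3.126, 0.01, 1.111]
wrist_force: [0.6, 0.2, -0.4]
finger_gap: 0.0857
gripper_force: 0.0
```

```bash
python3 - <<'E'
from h import *
np.set_printoptions(precision=4,suppress=True)
s=read_state();c=get_calibration("wrist");p=s["ee_pos"];y=s["orientation"][2];im=camera("wrist")
print(s["qpos"],p,s["orientation"])
X=np.array([np.cos(y),np.sin(y)]);Y=np.array([np.sin(y),-np.cos(y)])
for a,q,pp in blobs(mask(im,(15,130,40),(36,255,255)),300):
    print(a,pp.min(0),pp.max(0),q)
    for r,z in ((pp[:,1].min()+4,.018),(pp[:,1].max()-6,.034)):
        cols=pp[abs(pp[:,1]-r)<3][:,0];u=(cols.min()+cols.max())/2
        w=pix2world(0,(u,r),z,c)[0];d=w[:2]-p[:2];print(r,u,w,"tool cm",100*d@X,100*d@Y)
E
```

```text
[-0.3086  0.903   0.0441  2.2334 -0.9977  0.0442  0.2568] [0.4335 0.0786 0.0187] [-3.1264  0.0104  1.1111]
10782 [218  51] [266 289] [241.5205 166.0424]
55 241.5 [0.4726 0.1692 0.018 ] tool cm 9.857367542764477 -0.521665809180456
283 241.0 [0.4212 0.0673 0.034 ] tool cm -1.5615267986834995 -0.6027317637038019
```

The wrist joints sit at their limits (q6 = 0.04, q5 = -1), so the thick end is too close in to reach. I will grip the wedge past its middle, carry it to the right of the station, and regrip the thick end there. First I raise and move along it.

Call:
{"op": "drive_tool", "data": {
  "steps": [
    [0,0,-2,0,0,0,-1],
    [0,0,-2,0,0,0,-1],
    [0,0,-1.5,0,0,0,-1],
    [1.5,0,0,0,0,0,-1],
    [1.5,0,0,0,0,0,-1],
    [1.5,0,0,0,0,0,-1],
    [1.0,0,0,0,0,0,-1],
    [0,0,0,0,0,0,-1],
    [0,0,0,0,0,0,-1]
  ]
}}

```text
clock: 14.07
ee_pos: [0.4577, 0.1278, 0.0739]
orientation: [-3.126, 0.011, 1.107]
wrist_force: [0.3, 0.8, 0.2]
finger_gap: 0.0858
gripper_force: 0.0
```

```bash
cat > wl.py <<'E'
from h import *
np.set_printoptions(precision=4,suppress=True)
s=read_state();c=get_calibration("wrist");p=s["ee_pos"];y=s["orientation"][2];im=camera("wrist")
print(s["clock"],s["qpos"],p,s["orientation"],s["finger_gap"])
X=np.array([np.cos(y),np.sin(y)]);Y=np.array([np.sin(y),-np.cos(y)])
for a,q,pp in blobs(mask(im,(15,130,40),(36,255,255)),300):
    print(a,pp.min(0),pp.max(0),q)
    for r,z in ((pp[:,1].min()+4,.018),(pp[:,1].max()-6,.034)):
        cols=pp[abs(pp[:,1]-r)<3][:,0];u=(cols.min()+cols.max())/2
        w=pix2world(0,(u,r),z,c)[0];d=w[:2]-p[:2];print(r,u,w,"tool cm",100*d@X,100*d@Y)
E
python3 wl.py
```

```text
14.0667 [-0.5944  0.8382  0.3843  2.1317 -0.9138  0.3648  0.0919] [0.4577 0.1278 0.0739] [-3.1256  0.0107  1.1069] 0.08580451646302889
4741 [231 143] [262 301] [246.5708 220.5353]
147 247.0 [0.4735 0.1706 0.018 ] tool cm 4.5317310257514976 -0.49979142772371365
295 246.0 [0.4215 0.0686 0.034 ] tool cm -6.910062383304842 -0.5893708129465813
```

Call:
{"op": "drive_tool", "data": {
  "steps": [
    [0,-0.55,0,-0.9,0.6,0,-1],
    [0,0,1.5,0,0,0,-1],
    [0,0,1.5,0,0,0,-1],
    [0,0,1.5,0,0,0,-1],
    [0,0,1.2,0,0,0,-1],
    [0,0,0.8,0,0,0,-1],
    [0,0,0,0,0,0,-1],
    [0,0,0,0,0,0,-1]
  ]
}}

```text
clock: 14.78
ee_pos: [0.4522, 0.1287, 0.0085]
orientation: [-3.14, 0.002, 1.105]
wrist_force: [0.9, -0.4, -0.3]
finger_gap: 0.0854
gripper_force: 0.0
```

```bash
python3 wl.py
```

```text
14.7833 [-0.4301  0.9305  0.0909  2.1642 -0.9582  0.0894  0.1147] [0.4522 0.1287 0.0085] [-3.1397  0.0017  1.1047] 0.08541495663106548
7624 [231 161] [276 339] [252.8478 246.513 ]
165 253.0 [0.4742 0.1719 0.018 ] tool cm 4.842953925626933 0.022750995400816265
333 252.5 [0.4345 0.0934 0.034 ] tool cm -3.947990477844671 0.008011487606767398
```

Centred, with no lateral error. I grip and lift.

Call:
{"op": "drive_tool", "data": {
  "steps": [
    [0,0,0,0,0,0,0],
    [0,0,0,0,0,0,0.5],
    [0,0,0,0,0,0,1],
    [0,0,0,0,0,0,1],
    [0,0,0,0,0,0,1],
    [0,0,0,0,0,0,1],
    [0,0,-1,0,0,0,1],
    [0,0,-2.5,0,0,0,1],
    [0,0,-2.5,0,0,0,1],
    [0,0,0,0,0,0,1]
  ]
}}

```text
clock: 15.67
ee_pos: [0.4541, 0.1303, 0.0712]
orientation: [3.139, -0.002, 1.107]
wrist_force: [0.1, -0.4, -4.0]
finger_gap: 0.0205
gripper_force: 59.8
```

Call:
{"op": "drive_tool", "data": {
  "steps": [
    [0,0,-2.5,0,0,0,1],
    [0,0,-2.5,0,0,0,1],
    [-2,2.77,0,0,0,0,1],
    [-2,2.77,0,0,0,0,1],
    [-2,2.77,0,0,0,0,1],
    [-2,2.77,0,0,0,0,1],
    [-2,2.77,0,0,0,0,1],
    [-2,2.77,0,0,0,0,1],
    [-2,2.77,0,0,0,0,1],
    [-2,2.77,0,0,0,0,1]
  ]
}}

```text
clock: 16.5
ee_pos: [0.5791, -0.1129, 0.1167]
orientation: [-3.138, 0.0, 1.107]
wrist_force: [0.8, 0.7, -4.5]
finger_gap: 0.0205
gripper_force: 60.5
```

Call:
{"op": "drive_tool", "data": {
  "steps": [
    [-2,2.77,0,0,0,0,1],
    [-2,2.77,0,0,0,0,1],
    [-2,2.77,0,0,0,0,1],
    [-2,2.77,0,0,0,0,1],
    [0,0,0,0,0,-6.3,1],
    [0,0,0,0,0,-6.3,1],
    [0,0,0,0,0,-6.3,1],
    [0,0,0,0,0,-6.3,1],
    [0,0,0,0,0,-6.3,1],
    [0,0,0,0,0,0,1]
  ]
}}

```text
clock: 17.33
ee_pos: [0.6417, -0.2324, 0.1162]
orientation: [-3.138, -0.003, 1.659]
wrist_force: [-0.8, 0.3, -4.7]
finger_gap: 0.0202
gripper_force: 60.7
```

Call:
{"op": "drive_tool", "data": {
  "steps": [
    [0,0,3,0,0,0,1],
    [0,0,3,0,0,0,1],
    [0,0,2.5,0,0,0,1],
    [0,0,1,0,0,0,1],
    [0,0,0.5,0,0,0,1],
    [0,0,0.3,0,0,0,1],
    [0,0,0,0,0,0,1],
    [0,0,0,0,0,0,1]
  ]
}}

```text
clock: 18.0
ee_pos: [0.6438, -0.2339, 0.0167]
orientation: [3.14, 0.001, 1.656]
wrist_force: [0.8, -0.2, -3.5]
finger_gap: 0.0205
gripper_force: 60.6
```

Call:
{"op": "drive_tool", "data": {
  "steps": [
    [0,0,0.2,0,0,0,1],
    [0,0,0.2,0,0,0,1],
    [0,0,0,0,0,0,1]
  ]
}}

```text
clock: 18.25
ee_pos: [0.6429, -0.2332, 0.0116]
orientation: [-3.141, 0.0, 1.657]
wrist_force: [-0.4, 0.2, -4.1]
finger_gap: 0.0209
gripper_force: 60.7
```

Call:
{"op": "drive_tool", "data": {
  "steps": [
    [0,0,0.1,0,0,0,1],
    [0,0,0.1,0,0,0,1],
    [0,0,0.1,0,0,0,1],
    [0,0,0,0,0,0,1]
  ]
}}

```text
clock: 18.58
ee_pos: [0.6428, -0.2332, 0.009]
orientation: [-3.141, -0.0, 1.657]
wrist_force: [-2.3, 0.8, 1.9]
finger_gap: 0.0204
gripper_force: 61.4
```

Contact with the bench. I release, slide back to the thick end and regrip.

Call:
{"op": "drive_tool", "data": {
  "steps": [
    [0,0,0,0,0,0,0.5],
    [0,0,0,0,0,0,0],
    [0,0,0,0,0,0,-0.3],
    [0,0,0,0,0,0,-0.3],
    [-1.5,0,0,0,0,0,-0.3],
    [-1.5,0,0,0,0,0,-0.3],
    [-1.5,0,0,0,0,0,-0.3],
    [-1.2,0,0,0,0,0,-0.3],
    [0,0,0,0,0,0,-0.3],
    [0,0,0,0,0,0,-0.3]
  ]
}}

```text
clock: 19.42
ee_pos: [0.6471, -0.2922, 0.0083]
orientation: [-3.14, 0.001, 1.654]
wrist_force: [0.1, 1.1, -0.9]
finger_gap: 0.0556
gripper_force: 0.0
```

```bash
python3 wl.py
```

```text
19.4167 [ 0.2097  1.1071  0.3167  1.41   -0.447   0.6962  0.7915] [ 0.6471 -0.2922  0.0083] [-3.1404  0.001   1.6543] 0.055643857434164515
12659 [229  36] [281 295] [254.1169 161.6207]
40 254.5 [ 0.6393 -0.1894  0.018 ] tool cm 10.315573237037087 0.08973676637126227
289 253.5 [ 0.6486 -0.3034  0.034 ] tool cm -1.1294019792209962 0.06340538048575382
```

Call:
{"op": "drive_tool", "data": {
  "steps": [
    [0,0,0,0,0,0,0.5],
    [0,0,0,0,0,0,1],
    [0,0,0,0,0,0,1],
    [0,0,0,0,0,0,1],
    [0,0,0,0,0,0,1],
    [0,0,0,0,0,0,1],
    [0,0,-0.5,0,0,0,1],
    [0,0,-0.4,0,0,0,1],
    [0,0,0,0,0,0,1],
    [0,0,0,0,0,0,1]
  ]
}}

```text
clock: 20.3
ee_pos: [0.6474, -0.2905, 0.0173]
orientation: [-3.14, 0.001, 1.656]
wrist_force: [0.4, 0.4, -3.9]
finger_gap: 0.0209
gripper_force: 59.3
```

```bash
python3 wl.py; python3 - <<'E'
from h import *
s=read_state();p=s["ee_pos"][:2];sy=.089;S=np.array([.5893,-.1143])
print("TCP in station mm",1000*np.array([[np.cos(sy),np.sin(sy)],[-np.sin(sy),np.cos(sy)]])@(p-S))
E
```

```text
20.3 [ 0.2055  1.0945  0.3208  1.4113 -0.4435  0.7083  0.7889] [ 0.6474 -0.2905  0.0173] [-3.1402  0.0007  1.6565] 0.02090568266484325
12388 [227  45] [278 301] [252.6269 168.9294]
49 252.5 [ 0.6388 -0.1899  0.018 ] tool cm 10.09601053318704 0.004883053860656905
295 253.0 [ 0.6497 -0.3126  0.034 ] tool cm -2.2225045223552247 0.04185196279598563
TCP in station mm [  42.10594357 -180.47145493]
```

Good grip, with the wedge about 9 mm up. I advance along the lane, over the plate.

Call:
{"op": "drive_tool", "data": {
  "steps": [
    [0.5,0.15,0,0,0,0,1],
    [1,0,0,0,0,0,1],
    [1,0,0,0,0,0,1],
    [1,0,0,0,0,0,1],
    [1,0,0,0,0,0,1],
    [1,0,0,0,0,0,1],
    [1,0,0,0,0,0,1],
    [1,0,0,0,0,0,1],
    [0,0,0,0,0,0,1]
  ]
}}

```text
clock: 21.1
ee_pos: [0.6429, -0.2107, 0.017]
orientation: [-3.14, -0.004, 1.66]
wrist_force: [0.5, 1.5, -4.1]
finger_gap: 0.0209
gripper_force: 59.3
```

```bash
cat > st.py <<'E'
from h import *
s=read_state();p=s["ee_pos"];sy=.089;S=np.array([.5893,-.1143])
print(s["clock"],p[2],"TCP in station mm",1000*np.array([[np.cos(sy),np.sin(sy)],[-np.sin(sy),np.cos(sy)]])@(p[:2]-S),s["orientation"],s["wrist_force"])
E
python3 st.py
```

```text
21.1 0.017007162070978687 TCP in station mm [  44.79838834 -100.79567127] [-3.13999607 -0.00370154  1.66002676] [ 0.49673089  1.47494455 -4.12205307]
```

Call:
{"op": "drive_tool", "data": {
  "steps": [
    [0,0,0.1,0,0,0,1],
    [0,0,0.1,0,0,0,1],
    [0,0,0.05,0,0,0,1],
    [0,0,0,0,0,0,1]
  ]
}}

```text
clock: 21.43
ee_pos: [0.6425, -0.2166, 0.0148]
orientation: [-3.14, 0.001, 1.656]
wrist_force: [-0.5, 0.1, -3.9]
finger_gap: 0.021
gripper_force: 59.4
```

Call:
{"op": "drive_tool", "data": {
  "steps": [
    [0.5,0,0.05,0,0,0,1],
    [0.6,0,0,0,0,0,1],
    [0.6,0,0,0,0,0,1],
    [0.6,0,0,0,0,0,1],
    [0.6,0,0,0,0,0,1],
    [0.6,0,0,0,0,0,1],
    [0,0,0,0,0,0,1]
  ]
}}

```text
clock: 22.02
ee_pos: [0.6399, -0.1777, 0.0144]
orientation: [-3.14, -0.002, 1.659]
wrist_force: [0.3, 2.0, -0.5]
finger_gap: 0.0207
gripper_force: 59.8
```

```bash
python3 st.py
```

```text
22.0167 0.014418157878119432 TCP in station mm [ 44.71605604 -67.63956548] [-3.14043996e+00 -2.00273336e-03  1.65889516e+00] [ 0.32144223  2.01946402 -0.47747491]
```

Nearly in, so I advance in small steps while watching the force.

Call:
{"op": "drive_tool", "data": {
  "steps": [
    [0.2,0,0,0,0,0,1],
    [0.2,0,0,0,0,0,1],
    [0.2,0,0,0,0,0,1],
    [0,0,0,0,0,0,1]
  ]
}}

```text
clock: 22.35
ee_pos: [0.6392, -0.1745, 0.0144]
orientation: [-3.141, 0.0, 1.657]
wrist_force: [0.1, -1.4, -1.1]
finger_gap: 0.021
gripper_force: 59.7
```

Call:
{"op": "drive_tool", "data": {
  "steps": [
    [0.2,0,0,0,0,0,1],
    [0.2,0,0,0,0,0,1],
    [0,0,0,0,0,0,1],
    [0,0,0,0,0,0,1]
  ]
}}

```text
clock: 22.68
ee_pos: [0.6388, -0.1704, 0.0144]
orientation: [-3.14, -0.0, 1.657]
wrist_force: [-0.0, -0.5, -0.9]
finger_gap: 0.0205
gripper_force: 60.0
```

```bash
python3 st.py
```

```text
22.6833 0.014385602244035709 TCP in station mm [ 44.30805493 -60.22825082] [-3.14046082e+00 -1.85174560e-05  1.65681005e+00] [-0.01744506 -0.46997541 -0.89028601]
```

Call:
{"op": "drive_tool", "data": {
  "steps": [
    [0.2,0,0,0,0,0,1],
    [0.2,0,0,0,0,0,1],
    [0,0,0,0,0,0,1]
  ]
}}

```text
clock: 22.93
ee_pos: [0.6386, -0.1661, 0.0144]
orientation: [-3.141, 0.0, 1.657]
wrist_force: [-0.3, -1.8, -0.2]
finger_gap: 0.0211
gripper_force: 60.0
```

Call:
{"op": "drive_tool", "data": {
  "steps": [
    [0.2,0,0,0,0,0,1],
    [0,0,0,0,0,0,1]
  ]
}}

```text
clock: 23.1
ee_pos: [0.6384, -0.1642, 0.0144]
orientation: [-3.141, 0.0, 1.657]
wrist_force: [-0.8, -2.0, 0.7]
finger_gap: 0.0209
gripper_force: 60.0
```

Call:
{"op": "drive_tool", "data": {
  "steps": [
    [0.2,0,0,0,0,0,1],
    [0.2,0,0,0,0,0,1],
    [0,0,0,0,0,0,1]
  ]
}}

```text
clock: 23.35
ee_pos: [0.6381, -0.1622, 0.0144]
orientation: [-3.141, 0.003, 1.656]
wrist_force: [1.8, -6.2, -1.0]
finger_gap: 0.0208
gripper_force: 59.6
```

Call:
{"op": "drive_tool", "data": {
  "steps": [
    [0.2,0,0,0,0,0,1],
    [0.2,0,0,0,0,0,1],
    [0,0,0,0,0,0,1]
  ]
}}

```text
clock: 23.6
ee_pos: [0.638, -0.1622, 0.0146]
orientation: [3.141, 0.009, 1.654]
wrist_force: [3.1, -11.9, -4.8]
finger_gap: 0.0207
gripper_force: 59.2
```

```bash
python3 st.py; python3 wl.py; python3 chk.py pics/t5.png 230 130 160 120
```

```text
23.6 0.014575035334268474 TCP in station mm [ 44.30118171 -51.99750904] [3.14081952 0.008717   1.65449757] [  3.06249819 -11.86754722  -4.77208009]
23.6 [ 0.0129  1.046   0.3137  1.5975 -0.4972  0.5743  0.6844] [ 0.638  -0.1622  0.0146] [3.1408 0.0087 1.6545] 0.020747867307948725
3576 [227  45] [278 116] [252.627   80.8719]
49 252.5 [ 0.6297 -0.062   0.018 ] tool cm 10.046101020273866 0.006957411848857786
110 252.5 [ 0.6319 -0.0875  0.034 ] tool cm 7.492024731057906 0.009173740724177315
3925 [230 215] [276 301] [252.6782 257.6698]
219 252.5 [ 0.6367 -0.1454  0.018 ] tool cm 1.6847542704807457 0.01023970510301267
295 253.0 [ 0.6401 -0.1821  0.034 ] tool cm -2.003465684116462 0.03949892752838874
23.65 [ 0.6381 -0.1622  0.0146] [3.1408 0.0085 1.6544] [  1.0939 -11.0774  -4.9831]
k 5
```

View pics/t5.png

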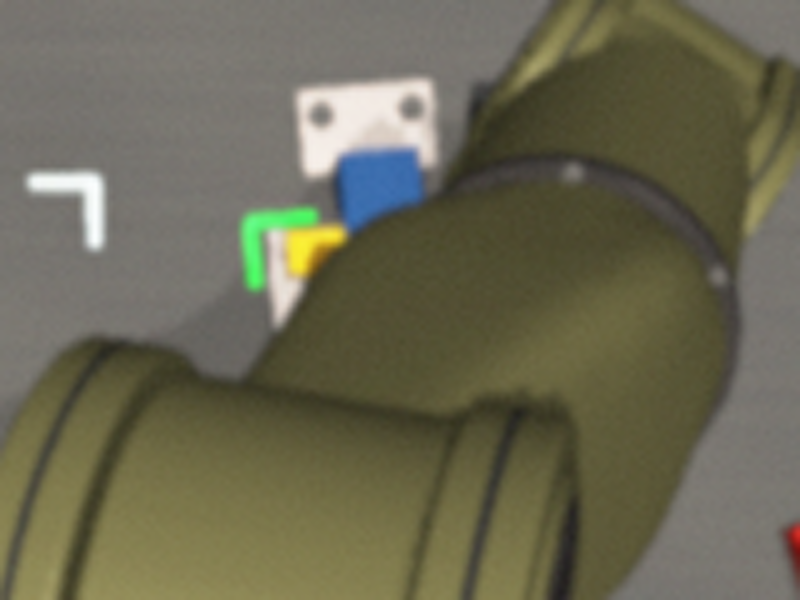

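The wedge's yellow thin end sticks out past the blue lip at (315,250), along the lip, and it no longer advances (12 N). I press it to about 20 N.

Call:
{"op": "drive_tool", "data": {
  "steps": [
    [0.2,0,0,0,0,0,1],
    [0.2,0,0,0,0,0,1],
    [0.2,0,0,0,0,0,1],
    [0,0,0,0,0,0,1],
    [0,0,0,0,0,0,1]
  ]
}}

```text
clock: 24.12
ee_pos: [0.638, -0.1621, 0.0148]
orientation: [3.139, 0.017, 1.652]
wrist_force: [4.6, -20.8, -9.4]
finger_gap: 0.0207
gripper_force: 59.3
```

I unwind the push, release, rise, and then push the thick end with shut fingers.

Call:
{"op": "drive_tool", "data": {
  "steps": [
    [-0.6,0,0,0,0,0,1],
    [-0.6,0,0,0,0,0,1],
    [0,0,0,0,0,0,0.5],
    [0,0,0,0,0,0,0.2],
    [0,0,0,0,0,0,0.2],
    [0,0,0,0,0,0,0.2],
    [0,0,0,0,0,0,0.2]
  ]
}}

```text
clock: 24.7
ee_pos: [0.6381, -0.1612, 0.0142]
orientation: [-3.14, -0.001, 1.658]
wrist_force: [0.2, 0.2, -0.4]
finger_gap: 0.0339
gripper_force: 0.0
```

```bash
python3 st.py; python3 wl.py
```

```text
24.7 0.014179003422696596 TCP in station mm [ 44.48205879 -51.04321704] [-3.14030668e+00 -1.06861016e-03  1.65794576e+00] [ 0.22134936  0.18662003 -0.39351834]
24.7 [ 0.0196  1.0468  0.3072  1.592  -0.4969  0.583   0.6897] [ 0.6381 -0.1612  0.0142] [-3.1403 -0.0011  1.6579] 0.033866908625211155
3577 [228  48] [278 118] [252.7207  82.8854]
52 252.5 [ 0.6295 -0.0623  0.018 ] tool cm 9.929834405597111 0.0026135351831019227
112 252.5 [ 0.6318 -0.0875  0.034 ] tool cm 7.391468513095979 0.008316077276788514
3971 [230 216] [275 303] [252.1793 259.1234]
220 252.5 [ 0.6368 -0.1449  0.018 ] tool cm 1.6366479020756923 0.006049242072876937
297 252.0 [ 0.6398 -0.1821  0.034 ] tool cm -2.0965201418425936 -0.014286304665685284
```

Call:
{"op": "drive_tool", "data": {
  "steps": [
    [-0.8,0,0,0,0,0,0.2],
    [-1,0,0,0,0,0,0.2],
    [-1,0,0,0,0,0,0.2],
    [-0.7,0,0,0,0,0,0.2],
    [0,0,0,0,0,0,0.6],
    [0,0,0,0,0,0,1],
    [0,0,0,0,0,0,1],
    [0,0,0,0,0,0,1],
    [0,0,0,0,0,0,1]
  ]
}}

```text
clock: 25.5
ee_pos: [0.6412, -0.1964, 0.0142]
orientation: [-3.14, -0.001, 1.658]
wrist_force: [0.5, -0.2, -0.5]
finger_gap: -0.0
gripper_force: 0.0
```

Call:
{"op": "drive_tool", "data": {
  "steps": [
    [0.3,0,0,0,0,0,1],
    [0.3,0,0,0,0,0,1],
    [0.3,0,0,0,0,0,1],
    [0.2,0,0,0,0,0,1],
    [0,0,0,0,0,0,1]
  ]
}}

```text
clock: 25.92
ee_pos: [0.6405, -0.192, 0.0146]
orientation: [3.141, 0.01, 1.655]
wrist_force: [0.9, -9.2, -5.1]
finger_gap: 0.0003
gripper_force: 4.7
```

Call:
{"op": "drive_tool", "data": {
  "steps": [
    [0.2,0,0,0,0,0,1],
    [0.2,0,0,0,0,0,1],
    [0.2,0,0,0,0,0,1],
    [0,0,0,0,0,0,1]
  ]
}}

```text
clock: 26.25
ee_pos: [0.6404, -0.1919, 0.015]
orientation: [3.139, 0.018, 1.652]
wrist_force: [2.0, -17.9, -8.3]
finger_gap: 0.0003
gripper_force: 8.8
```

The push reached 18 N without movement, so the wedge is tight. I back off, rise clear and check the result.

Call:
{"op": "drive_tool", "data": {
  "steps": [
    [-0.6,0,0,0,0,0,1],
    [-0.8,0,0,0,0,0,1],
    [-1.5,0,0,0,0,0,1],
    [-1.5,0,0,0,0,0,1],
    [0,0,-3,0,0,0,1],
    [0,0,-3.5,0,0,0,1],
    [0,0,-3.5,0,0,0,1],
    [0,0,-3.5,0,0,0,1],
    [-3,0,-3.5,0,0,0,1],
    [-3,0,0,0,0,0,1]
  ]
}}

```text
clock: 27.08
ee_pos: [0.6533, -0.2818, 0.1892]
orientation: [3.131, 0.005, 1.661]
wrist_force: [1.1, -1.1, 1.0]
finger_gap: 0.0001
gripper_force: 0.0
```

Call:
{"op": "drive_tool", "data": {
  "steps": [
    [-3,-1,0,0,0,0,1],
    [-3,-1,0,0,0,0,1],
    [0,0,0,0,0,0,1],
    [0,0,0,0,0,0,1]
  ]
}}

```text
clock: 27.42
ee_pos: [0.6316, -0.347, 0.1812]
orientation: [-3.139, 0.002, 1.651]
wrist_force: [0.9, 0.8, 0.2]
finger_gap: -0.0001
gripper_force: 0.0
```

```bash
python3 - <<'E'
from h import *
np.set_printoptions(precision=4,suppress=True)
print(read_state()["ee_pos"])
sy=.089;S=np.array([.5893,-.1143]);R=np.array([[np.cos(sy),np.sin(sy)],[-np.sin(sy),np.cos(sy)]])
sm=lambda uv,z,c:1000*R@(pix2world(0,uv,z,c)[0][:2]-S)
for n in("wrist","scene","top"):
    c=get_calibration(n);im=camera(n);cv2.imwrite(f"pics/end_{n}.png",im[:,:,::-1]);print(n)
    for a,q,p in blobs(mask(im,(15,130,40),(36,255,255)),20):
        if a<4000:
            b=cv2.boxPoints(cv2.minAreaRect(p.astype(np.float32)))
            v=[sm(x,.03,c) for x in b]
            if np.abs(v).max()<200: print("yel",a,sm(q,.03,c),np.round(v,0).tolist())
    # plate: bright low-saturation pixels near the station; plate holes: dark specks inside it
    for a,q,p in blobs(cv2.inRange(cv2.cvtColor(im,cv2.COLOR_RGB2HSV),(0,0,115),(180,50,255)),60):
        m=sm(q,.006,c)
        if np.abs(m).max()<110:
            v=np.array([sm(x,.006,c) for x in p]);r=cv2.minAreaRect(v.astype(np.float32));print("plate",a,m,r)
    for a,q,p in blobs(mask(im,*GREEN),20):
        m=sm(q,0,c)
        if np.abs(m).max()<110: print("green",m)
E
```

```text
[ 0.6316 -0.347   0.1812]
wrist
yel 86 [ 42.8612 -74.384 ] [[34.0, -73.0], [53.0, -73.0], [53.0, -76.0], [34.0, -75.0]]
green [-49.735  -66.2146]
green [ 62.1789 -66.3685]
scene
yel 106 [ 43.9901 -56.5276] [[57.0, -81.0], [20.0, -82.0], [31.0, -37.0], [67.0, -36.0]]
yel 116 [51.1059 41.6484] [[64.0, 19.0], [32.0, 16.0], [41.0, 66.0], [72.0, 68.0]]
green [-56.8203  57.3359]
green [54.7805 56.1425]
top
yel 175 [ 44.0187 -47.7493] [[59.0, -26.0], [55.0, -71.0], [30.0, -69.0], [33.0, -23.0]]
yel 100 [44.6516 35.4564] [[55.0, 51.0], [57.0, 21.0], [34.0, 21.0], [33.0, 50.0]]
green [ 65.7564 -49.2051]
green [56.7699 57.2203]
green [-58.4541 -57.4012]
green [-56.6602  58.6958]
```

The wedge runs along the lip from y -71 to +51 (middle near -10). Last is the foot's position in the top view.

```bash
python3 - <<'E'
from h import *
np.set_printoptions(precision=1,suppress=True)
sy=.089;S=np.array([.5893,-.1143]);R=np.array([[np.cos(sy),np.sin(sy)],[-np.sin(sy),np.cos(sy)]])
c=get_calibration("top");im=camera("top")
# rectify the bench at plate height into station axes, 1 px = 1 mm, centre 80,80
T=np.array(c["world_to_cam"]);g=np.mgrid[-80:81,-80:81].reshape(2,-1).T/1000.
w=np.c_[g@R+S,np.full(len(g),.006)]@T[:3,:3].T+T[:3,3]
u=(w[:,0]/w[:,2]*c["fx"]+c["cx"]).reshape(161,161).astype(np.float32);v=(w[:,1]/w[:,2]*c["fy"]+c["cy"]).reshape(161,161).astype(np.float32)
r=cv2.remap(im,u,v,cv2.INTER_CUBIC);h=cv2.cvtColor(r,cv2.COLOR_RGB2HSV)
m=cv2.inRange(h,(0,0,135),(180,60,255))
print("bg V",h[5,80,2],"plate V",h[45,80],h[50,50],h[30,110])
for x in(-45,-35,-30): 
    q=np.where(m[80+x])[0]-80;print("row x",x,"y edges",q.min() if len(q) else None,q.max() if len(q) else None)
for y in(-40,-30,30,40):
    q=np.where(m[:,80+y])[0]-80;print("col y",y,"x edges",q.min() if len(q) else None,q.max() if len(q) else None)
E
```

```text
bg V 105 plate V [ 17   7 248] [ 13  18 228] [ 23   4 249]
row x -45 y edges -60 60
row x -35 y edges -60 73
row x -30 y edges -62 70
col y -40 x edges -61 72
col y -30 x edges -61 71
col y 30 x edges -63 69
col y 40 x edges -61 72
```

The plate spans y ±60 mm and its near edge is at x = -61 mm, so it is centred and square. The robot is clear, so I hand in.

```bash
python3 -c "
from station import *
print(sign_off())"
```

```text
the job is handed in; nothing more can be done
None
```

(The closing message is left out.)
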